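# Lock a shelf bracket into a slotted upright

## Robot

A 7-joint arm with a two-finger parallel gripper is mounted at the origin on a cart in front of the work surface, level with it; the furniture and walls round the work are solid. World frame = base frame: x ahead of the robot, y to its left, z up, the work surface at z = 0. Lengths are in m, angles in degrees, forces in N, time in s.
With the tool pointing down it reaches from about 0.425 to 0.95 m from the base axis. Payload 4.7 kg.
Tool frame: the origin (TCP) lies midway between the tips of the shut fingers; the grasp point (between the pads) lies 19 mm behind it; z points along the fingers, y is the line along which they close (so a half turn about z gives the same grasp; the last joint's range is limited). The gripper opens to 87 mm and grips with 3 to 60 N. Pads are 19 mm wide; open, the fingers measure 117 mm over their backs; the gripper's body (75 mm by 190 mm) begins 51 mm behind the grasp point.
Start: joints at [61.541, 26.849, -2.785, 87.806, 1.381, 65.374, -4.715], TCP at [0.304, -0.602, 0.223] pointing down, gripper open.
Joint ranges: [-148.3, 148.3], [-19.14, 114.17], [-79.39, 73.82], [5.75, 140.21], [-59.74, 239.74], [12.07, 113.84], [-152.46, 152.46]. Speed limits (degrees/s): [147.25, 147.25, 180, 180, 180, 180, 180].

## Interface

Orientations are given as [roll, pitch, yaw] about the fixed x, y, z axes, in that order (R = Rz(yaw) Ry(pitch) Rx(roll)).
In Python, from plant import status, eyes, job gives the robot as it stands. The module is installed in compiled form; this text tells all that it offers.
- The arm moves only by the tool jog_arm, never from a script. Its argument "increments" is a list of rows, each an object of numbers: "tx", "ty", "tz": the shift along the tool's x, y, z in cm; "twist": the turn about the tool's z in degrees; "hand": the opening in per cent of the stroke, from 0 (shut) to 100 (fully open). A call has 1 to 20 rows; each row is the pose to reach, as a shift and turn from the pose commanded when the call began, along the tool's axes at that moment; what a row does not reach only later rows make up. A row lasts 1/10 s, in which the tool goes at most 50 mm and 8.59 degrees, less where a joint would pass 70% of its speed; a pose out of reach is approached as far as the arm can. A call with a gripper value outside its range is refused whole. The fingers move at their own pace and stop on an object; "force" is the grip in N (left out, the last holds). Time passes only in rows, so rows that repeat a pose let the fingers close. It gives the time, the measured TCP pose, the force, the opening and the grip force at its end, in the units of the state.
- status.observe(): the state, without advancing time (a new reading comes with each control period).
- eyes.snapshot(name): name is "scene" or "top" or "wrist"; returns the picture (400x640x3 uint8, blue, green, red); there is no depth.
- eyes.camera_params(name): a dict with "fx", "fy", "cx", "cy" (pixels), "T" (4x4, takes a point from camera to world coordinates). Camera axes: x right, y up, looking along -z (the intrinsics and any distortion apply to the point x, -y, -z); pixel columns grow to the right and rows downward; lengths in m; the calibration is good to about 2 mm. A picture is of the moment at which its call begins: read the wrist's pose just before it. camera_params takes no time and is no camera call; for the wrist camera it gives the pose at the moment of the call.
- job.close_job(): hands the job in; it is judged then, once.
The state is a dict: "clock": time; "q": joint angles; "qd": joint speeds; "joint_torque": joint torques, N m; "position": TCP position; "ee_rot": TCP orientation; "contact_force": force on the tool from outside, world axes, zero at the start; "moment": the same for the moment, N m; "opening": opening from 0.0 (shut) to 1.0 (fully open); "grip_force": force on a finger pad.
Only numpy, scipy, OpenCV 4.12 (cv2) and the standard library are available. Lean on these libraries where they do the work, as an engineer would, in place of code of your own. Each camera call takes 0.05 s, during which the arm holds its last target. There are 200 camera calls.

## Task

Put the blue shelf bracket up on the slotted upright: push its two claws through the two slots until its back plate is flush with the slotted strip, then press it straight down until it is fully home and the red spring clip has snapped back over the ridge at its foot, and let go. The slotted strip is not mounted quite in the middle of its post, so find the slots gently by feel and do not force the bracket. Leave the jars, the tin and the tape standing where they are.

Things in the scene. Friction and masses are not known exactly. Their poses are not given: they have to be found in the camera images.
- bracket: Loose blue shelf bracket, 0.3 kg, standing on the bench. Origin: bottom middle of its back plate's back face; +x out of the back (claw side, goes to the upright), z up. Back plate x -8 to 0 mm, y +-25, z 0 to 84; a round ridge across its foot, centred at z 3, stands 3 mm proud of the plate's front. Arm x -8 to -105, 14 mm thick (y +-7), up to 80 high; a lip 30 mm wide ends it.
- bracket_grip (a point): Point to take the bracket: in the solid web of the arm, 50 mm in front of the plate's back face (bracket x -50, y 0), at z 46 mm, near its centre of mass. The web is 14 mm thick in y, runs from x -24 to -88 and z 24 to 80, fingers either side of it in y; axes as the bracket's.
- bracket_claws (a point): Point on the bracket at x 0, y 0, z 41, midway between its two steel claws, 8 mm wide in y. Each has an 8 mm high neck (bracket z 20 to 28 and z 70 to 78) through x 0 to 6.5, and behind it, x 6.5 to 12.5, a hook that also reaches 16 mm below the neck (z 4 to 28 and z 54 to 78).
- upright: Fixed slotted upright, 155 mm high, on a dark 150 x 140 x 10 mm foot plate. Origin: on the bench under the nominal middle of the slotted strip's front face; z up, +x into the upright, -x towards the robot. The strip is 52 mm wide, 5 mm thick, front face at x 0, hollow for 33 mm behind. Any robot-side approach is free down to the clip and foot plate.
- slots (a point): Nominal middle between the two slots, on the strip's front face (upright x 0, y 0, z 104.5 mm), axes as the upright's. Slots: 11.5 mm wide in y, nominally z 60 to 99 and z 110 to 149. Strip, slots and clip really sit up to 10 mm off nominal in y and up to 3 mm in z, either way (x is true); this point does not show it: find the slots by feel.
- entry (a point): Nominal place for the bracket's origin with the claws pushed fully through: upright x 0 (plate flush on the strip), y 0, z 63.5 mm, axes parallel to the upright's. Relative to the real strip, z 56 to 71 lets the claws enter and clears the clip. On a miss the claw ends meet the strip with the origin at x -12.5. Real y is off by the strip's error.
- home (a point): Nominal place for the bracket's origin when locked: upright x 0, y 0, z 40 mm, 23.5 mm below entry; the necks then rest on the slots' lower edges, a hard stop. From 16 mm above home downwards the hooks hold behind the strip; let go lower than that, the bracket hangs and rests on the clip, and can be pressed home on its top (arm z 80). The real place is off by the strip's own error in y and z.
- clip (a joint): Red spring clip at the strip's foot: two noses (y +-18, each 14 mm wide, centred at z 49.5, x -11.5) on one slide. 0 m at rest, grows as it is pushed out towards the robot. The bracket's ridge pushes it about 2.5 mm out on the way down (from 11 to 2 mm above home), which takes about 8 to 12 N of downward push; it snaps back to 0 above the ridge at home.
- jar_yellow: Bystander: clear jar with a white lid and yellow label, 54 mm across, 66 high; origin at the middle of its underside, z up.
- red_tin: Bystander: red lidded tin 42 x 60 x 34 mm; origin at the middle of its underside, z up.
- tape_roll: Bystander: roll of cream tape lying flat, 87 mm across, 19 high; origin at the middle of its underside, z up.
- jar_grey: Bystander: clear jar with a white lid and grey contents, 52 mm across, 66 high; origin at the middle of its underside, z up.

How it is judged (in metres and radians):
On the way:
1. both claws are through their slots with the back plate flush against the strip, before the bracket is pressed down (x of bracket in the frame of upright between -0.0035 and 0.003 m and z of bracket in the frame of upright between 0.0465 and 0.076 m and y of bracket in the frame of upright between -0.0145 and 0.0145 m), for 0.05 s.
At the end, for the whole second after the job is handed in: The bracket hangs at rest on the upright by both claws: its back plate against the strip (within 3.5 mm) and between the slots' sides, parallel to the upright and level within 0.08 rad, pressed home (origin 35 to 45 mm above the bench), with the red clip back within 1 mm of rest above its ridge (x of bracket in the frame of upright between -0.0035 and 0.003 m and y of bracket in the frame of upright between -0.0145 and 0.0145 m and z of bracket in the frame of upright between 0.035 and 0.045 m and value of joint clip below 0.001 m and angle between the x axis of bracket and the x axis of upright, either way round below 0.08 rad and angle between bracket's own z axis and vertical below 0.08 rad and linear speed of bracket below 0.02 m/s); the robot touches nothing.
It fails at once if the bracket is pressed against the upright, strip or clip with a total contact force of more than 60 N (contact force between bracket and upright above 60 N).
It fails at once if a bystander is moved more than 20 mm (distance of any of jar_yellow, red_tin, tape_roll, jar_grey from where it was at the start of the episode above 0.02 m).
It also fails if it takes over 72 s, if anything falls off the work surface, if the arm or the gripper's body presses on something with over 40 N, if the wrist force passes 120 N, or if a joint passes its speed limit or range.

## Working session

There is one attempt and no reset: what is moved stays moved. The work goes in short steps, Python scripts to look and compute and a tool call to move; the robot and the scene stay as the last step left them, time stands still between calls to the robot, and variables do not carry over. Pictures are saved under pics/ and viewed, at most 10 in all, crops included, and the job is handed in when it is done.

Besides the shell and the picture viewer there is one more tool, called as name(argument=value, ...), one argument or row to a line, values as JSON. jog_arm: Moves the arm, as the interface text tells. Its arguments: {"type":"object","properties":{"increments":{"type":"array"},"force":{"type":"number"}},"required":["increments"]}

```bash
mkdir -p pics && python3 - <<'E'
from plant import status, eyes
import cv2, numpy as np
s=status.observe()
print({k:np.round(v,3).tolist() for k,v in s.items()})
for n in("scene","top"):
    im=eyes.snapshot(n); cv2.imwrite(f"pics/{n}0.png",im)
    p=eyes.camera_params(n); print(n,[round(p[k],2) for k in("fx","fy","cx","cy")],np.round(p["T"],4).tolist(), [k for k in p])
a=cv2.imread("pics/scene0.png");b=cv2.imread("pics/top0.png")
E
```

```text
{'clock': 0.0, 'q': [61.541, 26.898, -2.784, 87.873, 1.381, 65.372, -4.713], 'qd': [-0.036, -0.024, 0.014, 0.034, -0.007, -0.012, -0.018], 'joint_torque': [-0.0, -50.797, -0.08, -23.616, -0.061, 0.038, 0.0], 'position': [0.304, -0.602, 0.221], 'ee_rot': [-179.89, 0.005, 26.808], 'contact_force': [0.135, 0.645, -0.347], 'moment': [-0.028, 0.017, -0.008], 'grip_force': 0.0, 'opening': 1.002}
scene [366.29, 366.29, 321.21, 197.86] [[-0.8667, 0.2923, -0.4042, 0.1648], [-0.4988, -0.5197, 0.6937, 0.7492], [-0.0073, 0.8028, 0.5962, 0.7079], [0.0, 0.0, 0.0, 1.0]] ['fx', 'fy', 'cx', 'cy', 'T']
top [486.95, 486.95, 321.43, 198.5] [[-0.0017, 0.9942, -0.1076, 0.4468], [-0.9999, -0.0031, -0.0127, 0.0279], [-0.013, 0.1076, 0.9941, 1.2959], [0.0, 0.0, 0.0, 1.0]] ['fx', 'fy', 'cx', 'cy', 'T']
```

View pics/scene0.png

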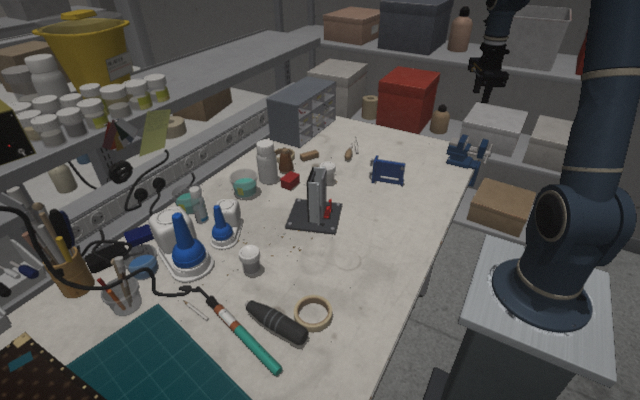

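View pics/top0.png

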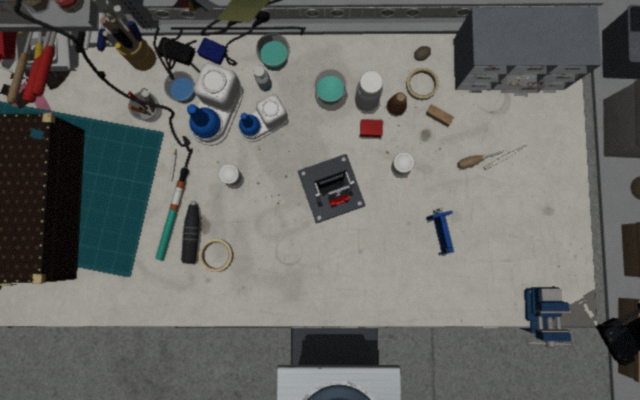

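The scene view shows the upright at about (315,205) and the bracket at (388,170). In the top view the foot plate is at (332,188) and the bracket at (442,232), with its plate end up, towards +x.

```bash
cat > h.py <<'E'
import cv2, numpy as np
from plant import status, eyes
def ray(P,px,z):
    """pixels (n,2) -> world points on plane height z"""
    px=np.atleast_2d(px).astype(float); T=P["T"]
    d=np.c_[(px[:,0]-P["cx"])/P["fx"],-(px[:,1]-P["cy"])/P["fy"],-np.ones(len(px))]@T[:3,:3].T
    o=T[:3,3]; return o+d*((z-o[2])/d[:,2])[:,None]
def proj(P,X):
    T=P["T"]; c=(np.atleast_2d(X)-T[:3,3])@T[:3,:3]
    return np.c_[P["cx"]+P["fx"]*c[:,0]/-c[:,2],P["cy"]-P["fy"]*c[:,1]/-c[:,2]]
E
python3 - <<'E'
from h import *
b=cv2.imread("pics/top0.png"); a=cv2.imread("pics/scene0.png")
c1=cv2.resize(b[195:265,405:485],None,fx=5,fy=5,interpolation=cv2.INTER_CUBIC)
c2=cv2.resize(b[150:230,290:370],None,fx=5,fy=5,interpolation=cv2.INTER_CUBIC)
c1=cv2.copyMakeBorder(c1,0,50,0,0,cv2.BORDER_CONSTANT)
cv2.imwrite("pics/m1.png",np.hstack([c1,c2]))
P=eyes.camera_params("top"); P["T"]=np.array(P["T"])
hsv=cv2.cvtColor(b,cv2.COLOR_BGR2HSV)
roi=np.zeros(b.shape[:2],np.uint8); roi[195:265,405:485]=255
m=cv2.inRange(hsv,(100,100,30),(130,255,255))&roi
c=max(cv2.findContours(m,0,2)[0],key=cv2.contourArea)
r=cv2.minAreaRect(c); print(r, cv2.boxPoints(r).tolist()); print(ray(P,cv2.boxPoints(r),.08).round(4).tolist())
# foot plate corners
roi[:]=0; roi[148:230,290:375]=255
m=cv2.inRange(hsv,(0,0,0),(180,110,110))&roi
c=max(cv2.findContours(m,0,2)[0],key=cv2.contourArea)
r=cv2.minAreaRect(c); print(r); print(ray(P,cv2.boxPoints(r),.01).round(4).tolist())
E
```

```text
((441.7283020019531, 232.73410034179688), (40.44721603393555, 24.63326644897461), 81.25383758544922) [[426.4797668457031, 214.61849975585938], [450.8265686035156, 210.87283325195312], [456.9768371582031, 250.84970092773438], [432.6300354003906, 254.59536743164062]]
[[0.5371, -0.2186, 0.08], [0.5463, -0.2795, 0.08], [0.447, -0.2916, 0.08], [0.4379, -0.2313, 0.08]]
((330.85552978515625, 187.93202209472656), (56.904876708984375, 52.99078369140625), 70.20112609863281)
[[0.6624, 0.1115, 0.01], [0.7106, -0.0221, 0.01], [0.5663, -0.0721, 0.01], [0.5191, 0.06, 0.01]]
```

View pics/m1.png

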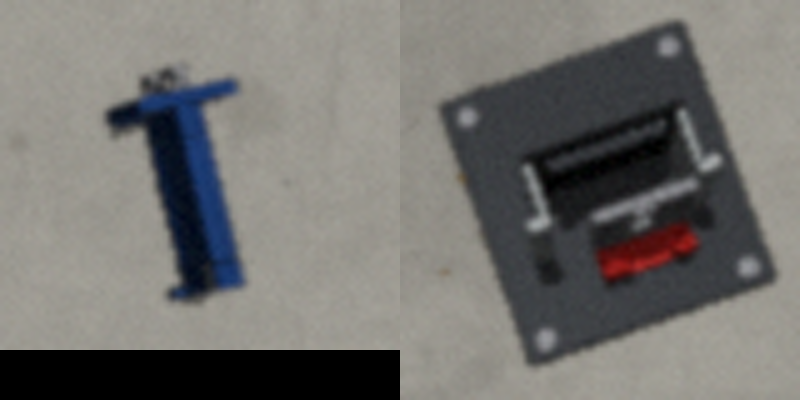

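Left crop: the bracket's plate runs across the top, with the claws behind it and the arm pointing down. Right crop: the strip top's bright line runs from (590,215) to (695,183), sitting to the right of the post sides' middle, with the clip below it.

```bash
python3 - <<'E'
from h import *
b=cv2.imread("pics/top0.png"); P=eyes.camera_params("top"); P["T"]=np.array(P["T"])
hsv=cv2.cvtColor(b,cv2.COLOR_BGR2HSV)
roi=np.zeros(b.shape[:2],np.uint8); roi[195:265,405:485]=255
m=cv2.inRange(hsv,(100,100,95),(130,255,255))&roi
c=max(cv2.findContours(m,0,2)[0],key=cv2.contourArea)
web=m.copy(); web[:220]=0; web[247:]=0
ys,xs=np.nonzero(web); W=ray(P,np.c_[xs,ys],.08)
l=cv2.fitLine(W[:,:2].astype(np.float32),cv2.DIST_L2,0,.01,.01).ravel(); print("web mid",W.mean(0).round(4),"yaw",np.degrees(np.arctan(l[1]/l[0])))
pl=m.copy(); pl[218:]=0; ys,xs=np.nonzero(pl); print("plate px",xs.min(),xs.max(),ys.min(),ys.max()); Wp=ray(P,np.c_[xs,ys],.084); print("plate mid",Wp.mean(0).round(4))
l=cv2.fitLine(Wp[:,:2].astype(np.float32),cv2.DIST_L2,0,.01,.01).ravel(); print("plate yaw",np.degrees(np.arctan2(-l[0],l[1])))
# strip ends and post side tops
S=ray(P,[(328,193),(349,186.6)],.155); print("strip",S.round(4).tolist(), S.mean(0).round(4))
s=status.observe(); print(s["position"],s["ee_rot"])
p=eyes.camera_params("wrist"); print(p["fx"],np.round(p["T"],3).tolist())
E
```

```text
web mid [ 0.4912 -0.2669  0.08  ] yaw 12.023485
plate px 433 451 211 217
plate mid [ 0.5379 -0.256   0.084 ]
plate yaw -169.58124
strip [[0.5832, 0.027, 0.155], [0.5983, -0.0226, 0.155]] [0.5908 0.0022 0.155 ]
[ 0.30414965 -0.60199392  0.2216105 ] [-1.79899901e+02  4.87487919e-03  2.68083473e+01]
316.03103348536047 [[0.451, 0.858, 0.245, 0.371], [-0.893, 0.435, 0.12, -0.569], [-0.003, -0.272, 0.962, 0.384], [0.0, 0.0, 0.0, 1.0]]
```

jog_arm(
  increments=[
    {"tx": 1.5,"ty": -1.0,"tz": 0,"twist": 1},
    {"tx": 4.5,"ty": -3.1,"tz": 0,"twist": 2.5},
    {"tx": 8.5,"ty": -5.8,"tz": 0,"twist": 4.5},
    {"tx": 12.5,"ty": -8.6,"tz": 0.2,"twist": 6.5},
    {"tx": 16.5,"ty": -11.3,"tz": 0.5,"twist": 8.5},
    {"tx": 20.5,"ty": -14,"tz": 1,"twist": 10.5},
    {"tx": 24.5,"ty": -16.8,"tz": 1.5,"twist": 12.5},
    {"tx": 28,"ty": -19.2,"tz": 1.8,"twist": 14.5},
    {"tx": 30.5,"ty": -20.9,"tz": 2,"twist": 15.8},
    {"tx": 31.5,"ty": -21.6,"tz": 2,"twist": 15.8},
    {"tx": 31.5,"ty": -21.6,"tz": 2,"twist": 15.8},
    {"tx": 31.5,"ty": -21.6,"tz": 2,"twist": 15.8},
    {"tx": 31.5,"ty": -21.6,"tz": 2,"twist": 15.8},
  ],
)

```text
validation failed for argument at $.in...
```

```bash
python3 - <<'E'
from h import *
import pickle
s=status.observe(); print(s["clock"],s["position"].round(4) if hasattr(s["position"],"round") else s["position"],s["ee_rot"],s["contact_force"])
P=eyes.camera_params("wrist"); P["T"]=np.array(P["T"]); im=eyes.snapshot("wrist"); cv2.imwrite("pics/w1.png",im); pickle.dump(P,open("w1.pkl","wb"))
E
```

```text
0.1 [ 0.3041 -0.602   0.2216] [-1.79899901e+02  4.87487919e-03  2.68083473e+01] [-0.38449846 -0.92445502 -0.87686353]
```

View pics/w1.png

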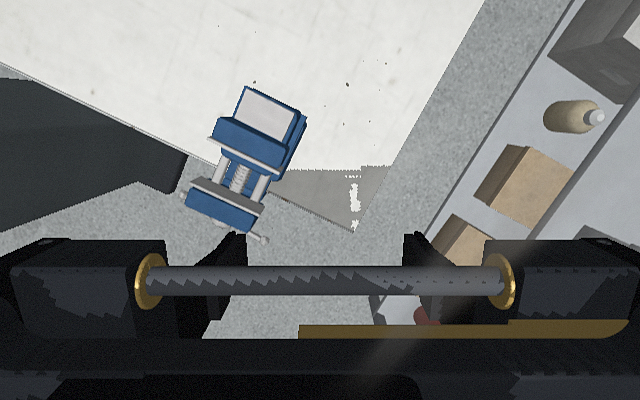

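The move call was rejected, so the arm hasn't moved. The wrist image shows a vice at (250,150) and the fingertips near (240,250) and (405,250).

jog_arm(
  increments=[
    {"tx": 1.5,"ty": -1.0,"tz": 0.0,"twist": 1.0,"hand": 100.0},
  ],
)

```text
clock: 0.25
position: [0.3108, -0.5885, 0.2218]
ee_rot: [-180.0, 0.1, 25.5]
contact_force: [-0.4, -0.2, 0.3]
opening: 0.999
grip_force: 0.0
```

jog_arm(
  increments=[
    {"tx": 3,"ty": -2.7,"tz": 0,"twist": 2,"hand": 100},
    {"tx": 6,"ty": -5.4,"tz": 0,"twist": 4,"hand": 100},
    {"tx": 9,"ty": -8.1,"tz": 0,"twist": 6,"hand": 100},
    {"tx": 12,"ty": -10.8,"tz": 0.5,"twist": 8,"hand": 100},
    {"tx": 15,"ty": -13.5,"tz": 1,"twist": 10,"hand": 100},
    {"tx": 18,"ty": -16.2,"tz": 1.5,"twist": 12,"hand": 100},
    {"tx": 21,"ty": -18.9,"tz": 2,"twist": 14,"hand": 100},
    {"tx": 23.5,"ty": -21.2,"tz": 2,"twist": 14.8,"hand": 100},
    {"tx": 24.8,"ty": -22.3,"tz": 2,"twist": 14.8,"hand": 100},
    {"tx": 24.8,"ty": -22.3,"tz": 2,"twist": 14.8,"hand": 100},
    {"tx": 24.8,"ty": -22.3,"tz": 2,"twist": 14.8,"hand": 100},
  ],
)

```text
clock: 1.35
position: [0.4391, -0.2788, 0.2025]
ee_rot: [180.0, 0.0, 11.0]
contact_force: [-0.3, -1.5, 0.2]
opening: 0.998
grip_force: 0.0
```

```bash
python3 - <<'E'
from h import *
import pickle
s=status.observe(); print(s["clock"],s["position"].round(4),s["ee_rot"],s["contact_force"])
P=eyes.camera_params("wrist"); P["T"]=np.array(P["T"]); im=eyes.snapshot("wrist"); cv2.imwrite("pics/w2.png",im); pickle.dump(P,open("w2.pkl","wb"))
E
```

```text
1.35 [ 0.4391 -0.2788  0.2025] [1.79967786e+02 2.82410992e-02 1.09996265e+01] [-0.34931853 -1.5091662   0.22413506]
```

View pics/w2.png

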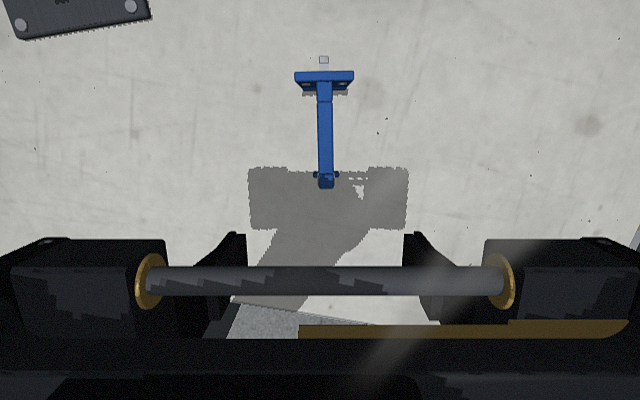

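The bracket sits almost square in the wrist view. Its plate spans (295,75) to (353,75), its arm runs down to the lip at (326,180), and a claw shows at (323,60).

```bash
python3 - <<'E'
from h import *
import pickle
im=cv2.imread("pics/w2.png"); P=pickle.load(open("w2.pkl","rb"))
hsv=cv2.cvtColor(im,cv2.COLOR_BGR2HSV); m=cv2.inRange(hsv,(100,100,60),(130,255,255)); m[:60]=0;m[195:]=0;m[:,:270]=0;m[:,380:]=0
rows=range(104,168,4); L=[];
for r in rows:
    x=np.nonzero(m[r])[0]; L.append((x.min(),x.max()+1,r+.5))
L=np.array(L,float); A=ray(P,L[:,[0,2]],.08);B=ray(P,L[:,[1,2]],.08)
print("widths",(np.linalg.norm(A-B,axis=1)*1e3).round(1))
M=((A+B)/2)[:,:2].astype(np.float32); l=cv2.fitLine(M,cv2.DIST_L2,0,.01,.01).ravel(); print("line",l, "yaw",np.degrees(np.arctan(l[1]/l[0])))
ys,xs=np.nonzero(m); top=ys.min(); print("top rows",[(r,np.nonzero(m[r])[0].min(),np.nonzero(m[r])[0].max()) for r in range(top,top+30,3)])
col=[(x,np.nonzero(m[:,x])[0].min()) for x in range(298,352,4)]
E_=ray(P,np.array(col,float),.084); l2=cv2.fitLine(E_[:,:2].astype(np.float32),cv2.DIST_L2,0,.01,.01).ravel(); print("plate back edge",E_.mean(0).round(4),"yaw",np.degrees(np.arctan2(l2[0],-l2[1])))
d=np.array([abs(l[0]),abs(l[0])/l[0]*l[1]]); mid=M.mean(0)
t=(E_.mean(0)[:2]-mid)@d; o=mid+t*d; g=mid+(t-.05)*d; print("origin",o,"grip",g)
E
```

```text
widths [12.9 13.8 13.9 13.9 14.  14.  13.2 13.2 13.3 13.3 13.4 13.4 13.5 13.5
 13.6 13.6]
line [ 0.97875094  0.20505272  0.49185258 -0.26937124] yaw 11.832584
top rows [(71, np.int64(320), np.int64(353)), (74, np.int64(294), np.int64(353)), (77, np.int64(295), np.int64(353)), (80, np.int64(295), np.int64(351)), (83, np.int64(316), np.int64(331)), (86, np.int64(316), np.int64(331)), (89, np.int64(304), np.int64(344)), (92, np.int64(317), np.int64(331)), (95, np.int64(317), np.int64(331)), (98, np.int64(317), np.int64(331))]
plate back edge [ 0.5424 -0.2584  0.084 ] yaw 12.43047
origin [ 0.54244645 -0.25877156] grip [ 0.4935089  -0.26902419]
```

jog_arm(
  increments=[
    {"tx": 2.8,"ty": 0.1,"tz": 1.0,"twist": -1,"hand": 100},
    {"tx": 5.48,"ty": 0.19,"tz": 3,"twist": -1,"hand": 100},
    {"tx": 5.48,"ty": 0.19,"tz": 6,"twist": -1,"hand": 100},
    {"tx": 5.48,"ty": 0.19,"tz": 9.5,"twist": -1,"hand": 100},
    {"tx": 5.48,"ty": 0.19,"tz": 13,"twist": -1,"hand": 100},
    {"tx": 5.48,"ty": 0.19,"tz": 16,"twist": -1,"hand": 100},
    {"tx": 5.48,"ty": 0.19,"tz": 17.5,"twist": -1,"hand": 100},
    {"tx": 5.48,"ty": 0.19,"tz": 17.5,"twist": -1,"hand": 100},
    {"tx": 5.48,"ty": 0.19,"tz": 17.5,"twist": -1,"hand": 100},
  ],
)

```text
clock: 2.3
position: [0.4941, -0.2706, 0.0283]
ee_rot: [179.9, -0.1, 11.9]
contact_force: [0.7, -0.0, 0.7]
opening: 1.0
grip_force: 0.0
```

jog_arm(
  increments=[
    {"tx": 0,"ty": 0,"tz": 0,"twist": 0,"hand": 40},
    {"tx": 0,"ty": 0,"tz": 0,"twist": 0,"hand": 25},
    {"tx": 0,"ty": 0,"tz": 0,"twist": 0,"hand": 15},
    {"tx": 0,"ty": 0,"tz": 0,"twist": 0,"hand": 0},
    {"tx": 0,"ty": 0,"tz": 0,"twist": 0,"hand": 0},
    {"tx": 0,"ty": 0,"tz": 0,"twist": 0,"hand": 0},
    {"tx": 0,"ty": 0,"tz": 0,"twist": 0,"hand": 0},
    {"tx": 0,"ty": 0,"tz": 0,"twist": 0,"hand": 0},
  ],
  force=45,
)

```text
clock: 3.1
position: [0.4936, -0.2695, 0.0275]
ee_rot: [-180.0, 0.0, 12.0]
contact_force: [0.6, 0.5, 0.2]
opening: 0.353
grip_force: 0.0
```

jog_arm(
  increments=[
    {"tx": 0,"ty": 0,"tz": 0,"twist": 0,"hand": 0},
    {"tx": 0,"ty": 0,"tz": 0,"twist": 0,"hand": 0},
    {"tx": 0,"ty": 0,"tz": 0,"twist": 0,"hand": 0},
    {"tx": 0,"ty": 0,"tz": 0,"twist": 0,"hand": 0},
    {"tx": 0,"ty": 0,"tz": 0,"twist": 0,"hand": 0},
    {"tx": 0,"ty": 0,"tz": 0,"twist": 0,"hand": 0},
  ],
  force=45,
)

```text
clock: 3.7
position: [0.4936, -0.2691, 0.0275]
ee_rot: [-180.0, 0.0, 12.0]
contact_force: [0.6, 0.9, 0.3]
opening: 0.157
grip_force: 45.0
```

jog_arm(
  increments=[
    {"tx": 0,"ty": 0,"tz": -1,"twist": 0,"hand": 0},
    {"tx": 0,"ty": 0,"tz": -3,"twist": 0,"hand": 0},
    {"tx": 0,"ty": 0,"tz": -6,"twist": 0,"hand": 0},
    {"tx": 0.2,"ty": -2,"tz": -9,"twist": -1,"hand": 0},
    {"tx": 0.5,"ty": -5,"tz": -12,"twist": -2.5,"hand": 0},
    {"tx": 0.8,"ty": -8.5,"tz": -14.3,"twist": -4,"hand": 0},
    {"tx": 1.2,"ty": -12,"tz": -14.3,"twist": -5.5,"hand": 0},
    {"tx": 1.6,"ty": -16,"tz": -14.3,"twist": -7,"hand": 0},
    {"tx": 2.0,"ty": -19.5,"tz": -14.3,"twist": -7.5,"hand": 0},
    {"tx": 2.2,"ty": -22,"tz": -14.3,"twist": -7.5,"hand": 0},
    {"tx": 2.24,"ty": -22.84,"tz": -14.3,"twist": -7.5,"hand": 0},
    {"tx": 2.24,"ty": -22.84,"tz": -14.3,"twist": -7.5,"hand": 0},
    {"tx": 2.24,"ty": -22.84,"tz": -14.3,"twist": -7.5,"hand": 0},
    {"tx": 2.24,"ty": -22.84,"tz": -14.3,"twist": -7.5,"hand": 0},
  ],
)

```text
clock: 5.1
position: [0.4682, -0.0432, 0.1705]
ee_rot: [180.0, 0.0, 19.3]
contact_force: [0.2, -0.3, -4.2]
opening: 0.159
grip_force: 45.0
```

```bash
python3 - <<'E'
from h import *
import pickle
s=status.observe(); print(s["clock"],s["position"].round(4),s["ee_rot"],s["contact_force"],s["moment"])
P=eyes.camera_params("wrist"); P["T"]=np.array(P["T"]); im=eyes.snapshot("wrist"); cv2.imwrite("pics/w3.png",im); pickle.dump(P,open("w3.pkl","wb"))
E
```

```text
5.1 [ 0.4682 -0.0432  0.1705] [1.79959853e+02 9.34370509e-03 1.93343452e+01] [ 0.16136337 -0.33626886 -4.23360853] [-0.01843063  0.05799608 -0.02069725]
```

View pics/w3.png

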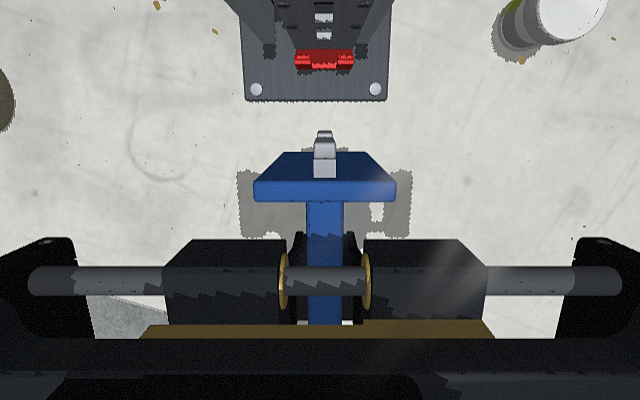

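The foot plate's front edge is level in the picture, from (245,100) to (388,100). The red clip spans (295,60) to (354,60), its middle right of the plate's middle, and the held claws are at (324,150).

```bash
python3 - <<'E'
from h import *
import pickle
im=cv2.imread("pics/w3.png"); P=pickle.load(open("w3.pkl","rb"))
hsv=cv2.cvtColor(im,cv2.COLOR_BGR2HSV)
m=cv2.inRange(hsv,(0,130,80),(8,255,255))|cv2.inRange(hsv,(172,130,80),(180,255,255)); m[100:]=0; m[:,:270]=0; m[:,380:]=0
n,lab,st,_=cv2.connectedComponentsWithStats(m); print("clip",st[1:].tolist())
ys,xs=np.nonzero(m); x0,x1=xs.min(),xs.max()+1
for r in range(ys.min(),ys.max()+1,2): x=np.nonzero(m[r])[0]; print(r,x.min(),x.max(),len(x),end="; ")
# foot front edge by gradient
g=cv2.cvtColor(im,cv2.COLOR_BGR2GRAY).astype(float)
dark=(g<110)
E=[]
for x in range(250,386,3):
    c=g[92:112,x]; d=np.diff(c); E.append((x+.5,92+d.argmax()+1))
E=np.array(E); W=ray(P,E,.01)
l=cv2.fitLine(W[:,:2].astype(np.float32),cv2.DIST_HUBER,0,.001,.001).ravel(); yaw=np.degrees(np.arctan2(l[0],-l[1])); print("\nfoot front pt",l[2:],"yaw",yaw)
# side edges
S=[]
for r in range(92,98):
    row=g[r]; dl=np.diff(row[230:262]); dr=np.diff(row[375:400]); S.append((230+dl.argmin()+1,375+dr.argmax()+1,r+.5))
S=np.array(S,float); A=ray(P,S[:,[0,2]],.01);B=ray(P,S[:,[1,2]],.01); print("foot width",np.linalg.norm(A-B,axis=1).round(4)); mid=((A+B)/2).mean(0); 
C=ray(P,[(x0,60.),(x1,60.)],.0495); print("clip pts",C.round(4).tolist(),"w",np.linalg.norm(C[0]-C[1]))
a=np.radians(19.4); y=np.array([-np.sin(a),np.cos(a)]);x=np.array([np.cos(a),np.sin(a)])
cm=C.mean(0)[:2]
print("clip y - foot y (mm)",(cm-mid[:2])@y*1e3,"foot front x",l[2:]@x,"clip x",cm@x, "y foot",mid[:2]@y,"clip y",cm@y)
s=status.observe(); p=s["position"][:2]; print("tcp in upright axes",p@x,p@y)
# claw tip centre (grey) at z
for lo,hi in ((158,176),(132,142)):
    pass
S2=np.array([.5908,.0022]); print("strip top est",S2@x,S2@y)
E
```

```text
clip [[294, 49, 60, 20, 1029], [296, 66, 1, 3, 3], [342, 67, 1, 1, 1], [351, 67, 1, 2, 2], [302, 68, 1, 1, 1], [305, 68, 1, 1, 1], [338, 68, 1, 1, 1], [344, 68, 2, 1, 2], [347, 68, 1, 1, 1]]
49 296 351 56; 51 296 352 57; 53 296 352 57; 55 295 353 59; 57 294 353 60; 59 295 353 59; 61 294 353 60; 63 294 353 59; 65 312 335 24; 67 296 351 28; 
foot front pt [ 0.5412228 -0.0013387] yaw 19.596395
foot width [0.1393 0.1394 0.124  0.1396 0.1397 0.1389]
clip pts [[0.5678, 0.0184, 0.0495], [0.5843, -0.0284, 0.0495]] w 0.049608586072549116
clip y - foot y (mm) -6.681346577889282 foot front x 0.5100489523399404 clip x 0.5416712932221162 y foot -0.18940655998518705 clip y -0.19608790656307634
tcp in upright axes 0.42730797008045013 -0.19614721207213717
strip top est 0.5579867008055868 -0.19416570686940718
```

jog_arm(
  increments=[
    {"tx": 0,"ty": 0,"tz": 2,"twist": 0,"hand": 0},
    {"tx": 0,"ty": 0,"tz": 5,"twist": 0,"hand": 0},
    {"tx": 1,"ty": 0,"tz": 7,"twist": 0,"hand": 0},
    {"tx": 2.5,"ty": 0,"tz": 8,"twist": 0,"hand": 0},
    {"tx": 4,"ty": 0,"tz": 8,"twist": 0,"hand": 0},
    {"tx": 5.2,"ty": 0,"tz": 8,"twist": 0,"hand": 0},
    {"tx": 6,"ty": 0,"tz": 8,"twist": 0,"hand": 0},
    {"tx": 6,"ty": 0,"tz": 8,"twist": 0,"hand": 0},
    {"tx": 6,"ty": 0,"tz": 8,"twist": 0,"hand": 0},
    {"tx": 6,"ty": 0,"tz": 8,"twist": 0,"hand": 0},
    {"tx": 6,"ty": 0,"tz": 8,"twist": 0,"hand": 0},
  ],
)

```text
clock: 6.25
position: [0.5241, -0.0217, 0.0907]
ee_rot: [180.0, 0.0, 19.5]
contact_force: [0.2, -0.4, -4.0]
opening: 0.159
grip_force: 45.0
```

```bash
cat >> h.py <<'E'
A=np.radians(19.5); UX=np.array([np.cos(A),np.sin(A)]); UY=np.array([-np.sin(A),np.cos(A)])
def st():
    s=status.observe(); p=s["position"]; f=s["contact_force"]
    print("t",round(s["clock"],2),"ux %.4f uy %.4f z %.4f"%(p[:2]@UX,p[:2]@UY,p[2]),"F x %.1f y %.1f z %.1f"%(f[:2]@UX,f[:2]@UY,f[2]),"M",s["moment"].round(2),"rot",s["ee_rot"].round(2))
E
python3 -c "
from h import *
st()
import pickle
P=eyes.camera_params('wrist'); P['T']=np.array(P['T']); im=eyes.snapshot('wrist'); cv2.imwrite('pics/w4.png',im); pickle.dump(P,open('w4.pkl','wb'))
S=np.array([.5908,.0022]); print('strip',S@UX,S@UY)
for C in ((.5678,.0184),(.5843,-.0284)): print(np.array(C)@UX,np.array(C)@UY)
"
```

```text
t 6.25 ux 0.4868 uy -0.1954 z 0.0907 F x 0.0 y -0.4 z -4.0 M [ 0.01 -0.03  0.03] rot [1.7998e+02 2.0000e-02 1.9480e+01]
strip 0.5576469680275733 -0.19513928115490906
0.5413738848520402 -0.172190931236839
0.5413053084429208 -0.2218143661973102
```

View pics/w4.png

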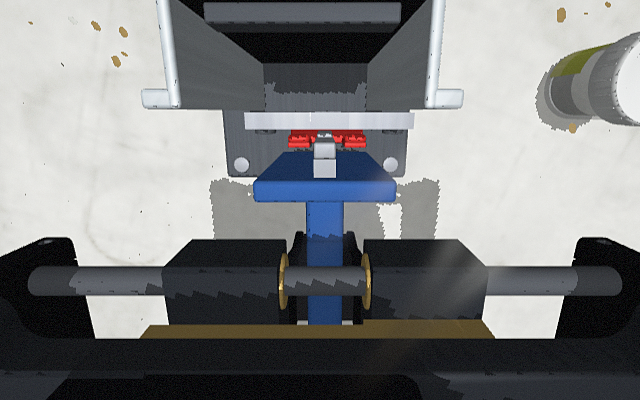

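The strip's top spans about (244,120) to (414,120) and the plate's top (253,185) to (397,185), with the claw at (324,155), so y is nearly aligned. I'll measure the remaining y offset.

```bash
python3 - <<'E'
from h import *
import pickle
im=cv2.imread("pics/w4.png"); P=pickle.load(open("w4.pkl","rb")); g=cv2.cvtColor(im,cv2.COLOR_BGR2GRAY).astype(int)
def run(r,thr,a,b): x=np.nonzero(g[r,a:b]>thr)[0]+a; return x.min(),x.max()+1
R=[(r,)+run(r,150,236,422) for r in range(115,128,2)]; print(R)
hsv=cv2.cvtColor(im,cv2.COLOR_BGR2HSV); m=cv2.inRange(hsv,(100,100,60),(130,255,255))
B=[]
for r in range(183,200,3):
    x=np.nonzero(m[r,200:450])[0]+200; B.append((r,x.min(),x.max()+1))
print(B); C=[]
for r in range(162,176,3): C.append((r,)+run(r,140,300,350))
print(C)
def mid(rows,z):
    o=[]
    for r,a,b in rows:
        w=ray(P,[(a,r+.5),(b,r+.5)],z)[:,:2]; o.append((w.mean(0)@UY,w.mean(0)@UX,np.linalg.norm(w[0]-w[1])))
    return (np.median(o,0)*1e3).round(2)
print("strip",mid(R,.155),"plate",mid(B[:3],.1475),"claw",mid(C,.1415))
for r in (110,112,113,114,128,129,130,131): print(r,g[r,329],end=" ")
for r in (112,114,128,131): print(ray(P,[(329,r)],.155)[0,:2]@UX)
E
```

```text
[(115, np.int64(244), np.int64(422)), (117, np.int64(244), np.int64(422)), (119, np.int64(244), np.int64(422)), (121, np.int64(245), np.int64(422)), (123, np.int64(245), np.int64(422)), (125, np.int64(245), np.int64(422)), (127, np.int64(245), np.int64(422))]
[(183, np.int64(253), np.int64(396)), (186, np.int64(253), np.int64(396)), (189, np.int64(253), np.int64(396)), (192, np.int64(253), np.int64(396)), (195, np.int64(254), np.int64(396)), (198, np.int64(254), np.int64(396))]
[(162, np.int64(314), np.int64(336)), (165, np.int64(314), np.int64(336)), (168, np.int64(314), np.int64(336)), (171, np.int64(314), np.int64(336)), (174, np.int64(314), np.int64(336))]
strip [-198.38  557.84   53.2 ] plate [-195.67  536.04   48.84] claw [-195.85  541.18    7.82]
110 91 112 184 113 223 114 215 128 204 129 144 130 60 131 75 0.5605855769718543
0.5600113634805075
0.5559376800820736
0.5550522122422714
```

jog_arm(
  increments=[
    {"tx": 0,"ty": 0.06,"tz": 0,"twist": 0,"hand": 0},
    {"tx": 0.2,"ty": 0.12,"tz": 0,"twist": 0,"hand": 0},
    {"tx": 0.4,"ty": 0.12,"tz": 0,"twist": 0,"hand": 0},
    {"tx": 0.6,"ty": 0.12,"tz": 0,"twist": 0,"hand": 0},
    {"tx": 0.7,"ty": 0.12,"tz": 0,"twist": 0,"hand": 0},
    {"tx": 0.7,"ty": 0.12,"tz": 0,"twist": 0,"hand": 0},
    {"tx": 0.7,"ty": 0.12,"tz": 0,"twist": 0,"hand": 0},
    {"tx": 0.7,"ty": 0.12,"tz": 0,"twist": 0,"hand": 0},
  ],
)

```text
clock: 7.1
position: [0.5315, -0.0202, 0.0905]
ee_rot: [180.0, 0.0, 19.5]
contact_force: [-0.3, 0.2, -3.3]
opening: 0.164
grip_force: 45.0
```

```bash
python3 -c "
from h import *
st(); g=cv2.imread('pics/w4.png',0); print(g[120,404:424].tolist(), g[120,240:250].tolist())"
```

```text
t 7.1 ux 0.4943 uy -0.1965 z 0.0905 F x -0.3 y 0.3 z -3.3 M [0.04 0.   0.  ] rot [1.80e+02 1.00e-02 1.95e+01]
[199, 196, 198, 193, 193, 189, 190, 191, 188, 185, 224, 231, 229, 229, 226, 228, 227, 226, 226, 226] [99, 97, 98, 94, 141, 213, 207, 205, 208, 203]
```

jog_arm(
  increments=[
    {"tx": 0.1,"ty": 0,"tz": 0,"twist": 0,"hand": 0},
    {"tx": 0.2,"ty": 0,"tz": 0,"twist": 0,"hand": 0},
    {"tx": 0.2,"ty": 0,"tz": 0,"twist": 0,"hand": 0},
    {"tx": 0.2,"ty": 0,"tz": 0,"twist": 0,"hand": 0},
  ],
)

```text
clock: 7.5
position: [0.5335, -0.0195, 0.0906]
ee_rot: [180.0, -0.0, 19.5]
contact_force: [0.6, -0.0, -3.7]
opening: 0.154
grip_force: 45.0
```

```bash
python3 -c "
from h import *
st()"
```

```text
t 7.5 ux 0.4964 uy -0.1965 z 0.0906 F x 0.6 y -0.2 z -3.7 M [-0.01  0.   -0.01] rot [180.   -0.   19.5]
```

jog_arm(
  increments=[
    {"tx": 0.1,"ty": 0,"tz": 0,"twist": 0,"hand": 0},
    {"tx": 0.2,"ty": 0,"tz": 0,"twist": 0,"hand": 0},
    {"tx": 0.2,"ty": 0,"tz": 0,"twist": 0,"hand": 0},
    {"tx": 0.2,"ty": 0,"tz": 0,"twist": 0,"hand": 0},
  ],
)

```text
clock: 7.9
position: [0.5354, -0.0188, 0.0905]
ee_rot: [180.0, 0.0, 19.5]
contact_force: [0.1, 0.1, -3.8]
opening: 0.16
grip_force: 45.0
```

```bash
python3 -c "
from h import *
st()"
```

```text
t 7.9 ux 0.4984 uy -0.1965 z 0.0905 F x 0.1 y 0.1 z -3.8 M [-0.04  0.03 -0.04] rot [180.    0.   19.5]
```

jog_arm(
  increments=[
    {"tx": 0.1,"ty": 0,"tz": 0,"twist": 0,"hand": 0},
    {"tx": 0.2,"ty": 0,"tz": 0,"twist": 0,"hand": 0},
    {"tx": 0.3,"ty": 0,"tz": 0,"twist": 0,"hand": 0},
    {"tx": 0.3,"ty": 0,"tz": 0,"twist": 0,"hand": 0},
    {"tx": 0.3,"ty": 0,"tz": 0,"twist": 0,"hand": 0},
  ],
)

```text
clock: 8.4
position: [0.5382, -0.0178, 0.0905]
ee_rot: [180.0, 0.0, 19.5]
contact_force: [-0.1, 0.1, -3.6]
opening: 0.161
grip_force: 45.0
```

```bash
python3 -c "
from h import *
st()"
```

```text
t 8.4 ux 0.5014 uy -0.1965 z 0.0905 F x -0.1 y 0.1 z -3.6 M [0.05 0.03 0.02] rot [180.    0.   19.5]
```

Well past the depth where a miss would touch, so the claws are in the slots. I'll creep on to flush.

jog_arm(
  increments=[
    {"tx": 0.1,"ty": 0,"tz": 0,"twist": 0,"hand": 0},
    {"tx": 0.2,"ty": 0,"tz": 0,"twist": 0,"hand": 0},
    {"tx": 0.3,"ty": 0,"tz": 0,"twist": 0,"hand": 0},
    {"tx": 0.3,"ty": 0,"tz": 0,"twist": 0,"hand": 0},
    {"tx": 0.3,"ty": 0,"tz": 0,"twist": 0,"hand": 0},
  ],
)

```text
clock: 8.9
position: [0.541, -0.0168, 0.0905]
ee_rot: [-180.0, 0.0, 19.5]
contact_force: [-0.6, -0.5, -3.7]
opening: 0.161
grip_force: 45.0
```

```bash
python3 -c "
from h import *
st()"
```

```text
t 8.9 ux 0.5043 uy -0.1964 z 0.0905 F x -0.7 y -0.3 z -3.7 M [0.01 0.12 0.04] rot [-1.800e+02  1.000e-02  1.951e+01]
```

jog_arm(
  increments=[
    {"tx": 0.05,"ty": 0,"tz": 0,"twist": 0,"hand": 0},
    {"tx": 0.1,"ty": 0,"tz": 0,"twist": 0,"hand": 0},
    {"tx": 0.15,"ty": 0,"tz": 0,"twist": 0,"hand": 0},
    {"tx": 0.15,"ty": 0,"tz": 0,"twist": 0,"hand": 0},
  ],
)

```text
clock: 9.3
position: [0.5409, -0.017, 0.0901]
ee_rot: [-180.0, 0.2, 19.5]
contact_force: [-4.1, -1.5, -1.6]
opening: 0.159
grip_force: 45.0
```

```bash
python3 -c "
from h import *
st()"
```

```text
t 9.3 ux 0.5042 uy -0.1965 z 0.0901 F x -4.3 y -0.1 z -1.6 M [-0.22  0.79 -0.03] rot [-179.99    0.19   19.48]
```

jog_arm(
  increments=[
    {"tx": 0.1,"ty": 0,"tz": 0,"twist": 0,"hand": 0},
    {"tx": 0.15,"ty": 0,"tz": 0,"twist": 0,"hand": 0},
    {"tx": 0.15,"ty": 0,"tz": 0,"twist": 0,"hand": 0},
    {"tx": 0.15,"ty": 0,"tz": 0,"twist": 0,"hand": 0},
  ],
)

```text
clock: 9.7
position: [0.5408, -0.017, 0.0897]
ee_rot: [-180.0, 0.4, 19.5]
contact_force: [-6.7, -3.2, 0.3]
opening: 0.157
grip_force: 45.0
```

```bash
python3 -c "
from h import *
st()
a=eyes.snapshot('scene')[150:250,270:370]; b=eyes.snapshot('wrist')[60:230,200:450]
cv2.imwrite('pics/m5.png',np.hstack([cv2.resize(a,(400,400),interpolation=2),cv2.resize(b,(400,272))[:272].repeat(1,0) if 0 else cv2.copyMakeBorder(cv2.resize(b,(400,272)),0,128,0,0,0)]))"
```

```text
t 9.7 ux 0.5041 uy -0.1966 z 0.0897 F x -7.3 y -0.8 z 0.3 M [-0.42  1.32  0.02] rot [-179.97    0.38   19.46]
```

View pics/m5.png

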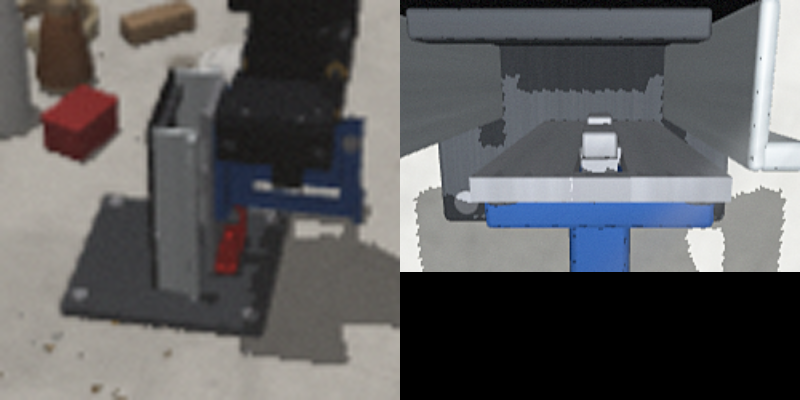

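In the right crop the claw at (600,150) is through and behind the strip, which spans (470,188) to (732,188), and the plate is flush and centred on it. Now I'll ease the forward push and go down.

jog_arm(
  increments=[
    {"tx": -0.1,"ty": 0,"tz": 0.1,"twist": 0,"hand": 0},
    {"tx": -0.2,"ty": 0,"tz": 0.2,"twist": 0,"hand": 0},
    {"tx": -0.2,"ty": 0,"tz": 0.3,"twist": 0,"hand": 0},
    {"tx": -0.2,"ty": 0,"tz": 0.4,"twist": 0,"hand": 0},
    {"tx": -0.2,"ty": 0,"tz": 0.5,"twist": 0,"hand": 0},
    {"tx": -0.2,"ty": 0,"tz": 0.6,"twist": 0,"hand": 0},
    {"tx": -0.2,"ty": 0,"tz": 0.7,"twist": 0,"hand": 0},
    {"tx": -0.2,"ty": 0,"tz": 0.8,"twist": 0,"hand": 0},
    {"tx": -0.2,"ty": 0,"tz": 0.8,"twist": 0,"hand": 0},
    {"tx": -0.2,"ty": 0,"tz": 0.8,"twist": 0,"hand": 0},
  ],
)

```text
clock: 10.8
position: [0.541, -0.0169, 0.0821]
ee_rot: [-180.0, 0.1, 19.5]
contact_force: [-5.3, -1.2, -2.8]
opening: 0.158
grip_force: 45.0
```

```bash
python3 -c "
from h import *
st()"
```

```text
t 10.8 ux 0.5043 uy -0.1966 z 0.0821 F x -5.4 y 0.6 z -2.8 M [-0.23  0.83  0.02] rot [-1.7999e+02  1.4000e-01  1.9490e+01]
```

jog_arm(
  increments=[
    {"tx": 0,"ty": 0,"tz": 0.1,"twist": 0,"hand": 0},
    {"tx": 0,"ty": 0,"tz": 0.2,"twist": 0,"hand": 0},
    {"tx": 0,"ty": 0,"tz": 0.3,"twist": 0,"hand": 0},
    {"tx": 0,"ty": 0,"tz": 0.4,"twist": 0,"hand": 0},
    {"tx": 0,"ty": 0,"tz": 0.5,"twist": 0,"hand": 0},
    {"tx": 0,"ty": 0,"tz": 0.6,"twist": 0,"hand": 0},
    {"tx": 0,"ty": 0,"tz": 0.7,"twist": 0,"hand": 0},
    {"tx": 0,"ty": 0,"tz": 0.8,"twist": 0,"hand": 0},
    {"tx": 0,"ty": 0,"tz": 0.8,"twist": 0,"hand": 0},
  ],
)

```text
clock: 11.7
position: [0.541, -0.017, 0.0754]
ee_rot: [180.0, 0.1, 19.5]
contact_force: [-8.6, -1.4, 7.3]
opening: 0.16
grip_force: 45.0
```

```bash
python3 -c "
from h import *
st()"
```

```text
t 11.7 ux 0.5043 uy -0.1967 z 0.0754 F x -8.6 y 1.5 z 7.3 M [-0.35  1.38  0.  ] rot [1.7997e+02 1.3000e-01 1.9480e+01]
```

jog_arm(
  increments=[
    {"tx": 0,"ty": 0,"tz": 0.1,"twist": 0,"hand": 0},
    {"tx": 0,"ty": 0,"tz": 0.2,"twist": 0,"hand": 0},
    {"tx": 0,"ty": 0,"tz": 0.3,"twist": 0,"hand": 0},
    {"tx": 0,"ty": 0,"tz": 0.4,"twist": 0,"hand": 0},
    {"tx": 0,"ty": 0,"tz": 0.4,"twist": 0,"hand": 0},
  ],
)

```text
clock: 12.2
position: [0.5411, -0.0172, 0.0707]
ee_rot: [180.0, 0.1, 19.5]
contact_force: [-6.5, -3.8, 1.7]
opening: 0.157
grip_force: 45.0
```

```bash
python3 -c "
from h import *
st()"
```

```text
t 12.2 ux 0.5043 uy -0.1969 z 0.0707 F x -7.4 y -1.4 z 1.7 M [-0.33  1.05 -0.01] rot [1.7997e+02 1.2000e-01 1.9480e+01]
```

jog_arm(
  increments=[
    {"tx": 0,"ty": 0,"tz": 0.1,"twist": 0,"hand": 0},
    {"tx": 0,"ty": 0,"tz": 0.2,"twist": 0,"hand": 0},
    {"tx": 0,"ty": 0,"tz": 0.2,"twist": 0,"hand": 0},
    {"tx": 0,"ty": 0,"tz": 0.2,"twist": 0,"hand": 0},
  ],
)

```text
clock: 12.6
position: [0.5411, -0.0172, 0.0683]
ee_rot: [180.0, 0.1, 19.5]
contact_force: [-5.2, -2.7, -1.7]
opening: 0.159
grip_force: 45.0
```

```bash
python3 -c "
from h import *
st()"
```

```text
t 12.6 ux 0.5043 uy -0.1968 z 0.0683 F x -5.8 y -0.8 z -1.7 M [-0.38  0.78 -0.02] rot [1.7999e+02 1.2000e-01 1.9480e+01]
```

jog_arm(
  increments=[
    {"tx": 0,"ty": 0,"tz": 0.1,"twist": 0,"hand": 0},
    {"tx": 0,"ty": 0,"tz": 0.15,"twist": 0,"hand": 0},
    {"tx": 0,"ty": 0,"tz": 0.2,"twist": 0,"hand": 0},
    {"tx": 0,"ty": 0,"tz": 0.2,"twist": 0,"hand": 0},
  ],
)

```text
clock: 13.0
position: [0.541, -0.017, 0.0662]
ee_rot: [-180.0, 0.1, 19.5]
contact_force: [-4.5, -2.6, -2.0]
opening: 0.16
grip_force: 45.0
```

```bash
python3 -c "
from h import *
st()"
```

```text
t 13.0 ux 0.5043 uy -0.1966 z 0.0662 F x -5.1 y -1.0 z -2.0 M [-0.35  0.83 -0.01] rot [-1.800e+02  1.300e-01  1.949e+01]
```

jog_arm(
  increments=[
    {"tx": 0,"ty": 0,"tz": 0.1,"twist": 0,"hand": 0},
    {"tx": 0,"ty": 0,"tz": 0.15,"twist": 0,"hand": 0},
    {"tx": 0,"ty": 0,"tz": 0.15,"twist": 0,"hand": 0},
    {"tx": 0,"ty": 0,"tz": 0.15,"twist": 0,"hand": 0},
  ],
)

```text
clock: 13.4
position: [0.541, -0.017, 0.0653]
ee_rot: [180.0, 0.1, 19.5]
contact_force: [-6.8, -2.1, 2.3]
opening: 0.159
grip_force: 45.0
```

```bash
python3 -c "
from h import *
st()"
```

```text
t 13.4 ux 0.5043 uy -0.1966 z 0.0653 F x -7.1 y 0.3 z 2.3 M [-0.3   1.16  0.01] rot [1.7999e+02 1.3000e-01 1.9480e+01]
```

jog_arm(
  increments=[
    {"tx": 0,"ty": 0,"tz": 0.1,"twist": 0,"hand": 0},
    {"tx": 0,"ty": 0,"tz": 0.15,"twist": 0,"hand": 0},
    {"tx": 0,"ty": 0,"tz": 0.15,"twist": 0,"hand": 0},
    {"tx": 0,"ty": 0,"tz": 0.15,"twist": 0,"hand": 0},
  ],
)

```text
clock: 13.8
position: [0.5411, -0.017, 0.0652]
ee_rot: [180.0, 0.1, 19.5]
contact_force: [-11.5, -3.1, 12.7]
opening: 0.157
grip_force: 45.0
```

```bash
python3 -c "
from h import *
st()
im=eyes.snapshot('wrist'); a=im[60:230,200:450]; s=eyes.snapshot('scene')[150:250,270:370]
cv2.imwrite('pics/m6.png',np.hstack([cv2.resize(s,(400,400),interpolation=2),cv2.copyMakeBorder(cv2.resize(a,(400,272)),0,128,0,0,0)]))"
```

```text
t 13.8 ux 0.5044 uy -0.1966 z 0.0652 F x -11.9 y 0.9 z 12.7 M [-0.3   1.82  0.01] rot [1.7997e+02 1.3000e-01 1.9470e+01]
```

View pics/m6.png

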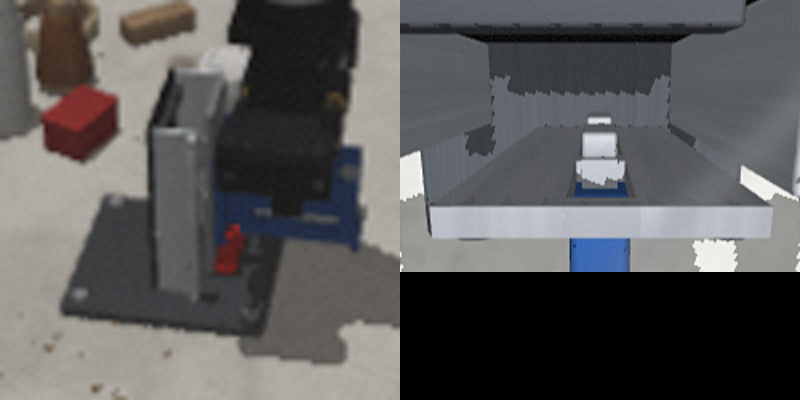

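The bracket stands low behind the strip with the claws seated, and the force rise at z 0.0652 is the hard stop. I'll relax the push and let go.

jog_arm(
  increments=[
    {"tx": -0.1,"ty": 0,"tz": -0.1,"twist": 0,"hand": 0},
    {"tx": -0.18,"ty": 0,"tz": -0.2,"twist": 0,"hand": 0},
    {"tx": -0.18,"ty": 0,"tz": -0.2,"twist": 0,"hand": 0},
    {"tx": -0.18,"ty": 0,"tz": -0.2,"twist": 0,"hand": 25},
    {"tx": -0.18,"ty": 0,"tz": -0.2,"twist": 0,"hand": 40},
    {"tx": -0.18,"ty": 0,"tz": -0.2,"twist": 0,"hand": 70},
    {"tx": -0.18,"ty": 0,"tz": -0.2,"twist": 0,"hand": 70},
    {"tx": -0.18,"ty": 0,"tz": -0.2,"twist": 0,"hand": 70},
    {"tx": -0.18,"ty": 0,"tz": -0.2,"twist": 0,"hand": 70},
    {"tx": -0.18,"ty": 0,"tz": -0.2,"twist": 0,"hand": 70},
    {"tx": -0.18,"ty": 0,"tz": -0.2,"twist": 0,"hand": 70},
  ],
)

```text
clock: 15.0
position: [0.5403, -0.0171, 0.0656]
ee_rot: [180.0, -0.0, 19.5]
contact_force: [-0.2, -0.1, -0.4]
opening: 0.688
grip_force: 0.0
```

jog_arm(
  increments=[
    {"tx": 0,"ty": 0,"tz": -1,"twist": 0,"hand": 70},
    {"tx": 0,"ty": 0,"tz": -3,"twist": 0,"hand": 70},
    {"tx": -0.5,"ty": 0,"tz": -6,"twist": 0,"hand": 70},
    {"tx": -2,"ty": 0,"tz": -9,"twist": 0,"hand": 70},
    {"tx": -4,"ty": 0,"tz": -11,"twist": 0,"hand": 70},
    {"tx": -6,"ty": 0,"tz": -12,"twist": 0,"hand": 70},
    {"tx": -7,"ty": 0,"tz": -12,"twist": 0,"hand": 70},
    {"tx": -7,"ty": 0,"tz": -12,"twist": 0,"hand": 70},
    {"tx": -7,"ty": 0,"tz": -12,"twist": 0,"hand": 70},
  ],
)

```text
clock: 15.9
position: [0.4746, -0.0403, 0.1852]
ee_rot: [-180.0, -0.0, 19.5]
contact_force: [0.1, 0.1, -0.5]
opening: 0.703
grip_force: 0.0
```

```bash
python3 -c "
from h import *
st()
im=eyes.snapshot('wrist')[0:240,160:480]; s=eyes.snapshot('scene')[150:250,270:370]
cv2.imwrite('pics/m7.png',np.hstack([cv2.resize(s,(400,400),interpolation=2),cv2.copyMakeBorder(cv2.resize(im,(400,300)),0,100,0,0,0)]))"
```

```text
t 15.9 ux 0.4339 uy -0.1964 z 0.1852 F x 0.2 y 0.1 z -0.5 M [ 0.02 -0.   -0.01] rot [-1.7999e+02 -1.0000e-02  1.9510e+01]
```

View pics/m7.png

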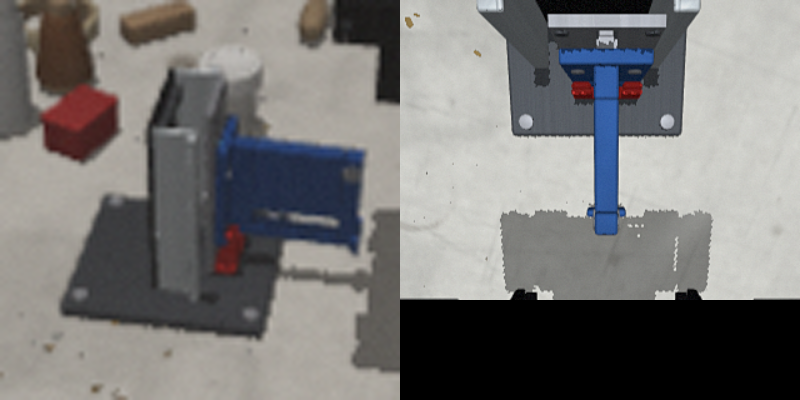

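The bracket hangs flush, with the clip noses visible at (583,90) and (631,90) in the right crop. I'll check the clip position against its rest position from the earlier view, and the bracket's height.

```bash
python3 - <<'E'
from h import *
import pickle
def clip(im,P,name):
    h=cv2.cvtColor(im,cv2.COLOR_BGR2HSV); m=cv2.inRange(h,(0,130,80),(8,255,255))|cv2.inRange(h,(172,130,80),(180,255,255)); m[130:]=0; m[:,:270]=0; m[:,380:]=0
    for n,(a,b) in dict(L=(-.172,-.187),R=(-.207,-.222)).items():
        o=[]
        ys,xs=np.nonzero(m); W=ray(P,np.c_[xs+.5,ys+.5],.047)[:,:2]; v=W@UY; k=(v<a-.003)&(v>b+.003)
        u=(W@UX)[k]; print(name,n,"front edge %.4f back %.4f"%(np.percentile(u,3),np.percentile(u,97)),k.sum())
clip(cv2.imread("pics/w3.png"),pickle.load(open("w3.pkl","rb")),"rest")
P=eyes.camera_params("wrist"); P["T"]=np.array(P["T"]); im=eyes.snapshot("wrist"); clip(im,P,"now")
# plate top height from two views: wrist & scene, plate top front-left.. use plate width scale in wrist
h=cv2.cvtColor(im,cv2.COLOR_BGR2HSV); m=cv2.inRange(h,(100,100,60),(130,255,255)); 
rows=[(r,np.nonzero(m[r])[0]) for r in range(36,62,2)]
for r,x in rows:
    if len(x): 
        for z in (.122,.132): w=ray(P,[(x.min(),r+.5),(x.max()+1,r+.5)],z)[:,:2]; print(r,z,np.linalg.norm(w[0]-w[1]).round(4),"ux",(w.mean(0)@UX).round(4),end=" | ")
        print()
E
```

```text
rest L front edge 0.5383 back 0.5498 169
rest R front edge 0.5381 back 0.5497 164
now L front edge 0.5383 back 0.5457 100
now R front edge 0.5383 back 0.5457 107
40 0.122 0.0498 ux 0.552 | 40 0.132 0.0476 ux 0.5501 | 
42 0.122 0.0499 ux 0.5508 | 42 0.132 0.0477 ux 0.549 | 
44 0.122 0.05 ux 0.5497 | 44 0.132 0.0478 ux 0.5478 | 
46 0.122 0.0494 ux 0.5485 | 46 0.132 0.0472 ux 0.5467 | 
48 0.122 0.0488 ux 0.5473 | 48 0.132 0.0467 ux 0.5456 | 
50 0.122 0.0489 ux 0.5461 | 50 0.132 0.0467 ux 0.5444 | 
52 0.122 0.047 ux 0.5449 | 52 0.132 0.0449 ux 0.5433 | 
54 0.122 0.0438 ux 0.5437 | 54 0.132 0.0419 ux 0.5421 | 
56 0.122 0.0288 ux 0.5425 | 56 0.132 0.0276 ux 0.541 | 
58 0.122 0.0282 ux 0.5413 | 58 0.132 0.027 ux 0.5398 | 
60 0.122 0.0138 ux 0.5401 | 60 0.132 0.0132 ux 0.5387 |
```

The clip's front edge is back at its rest position (0.5383 m both times), and the plate's measured width fits the home height. I'm handing in the job.

```bash
python3 -c "
from plant import job
print(job.close_job())"
```

```text
the job is handed in; nothing more can be done
None
```

The bracket is hung with both claws in the slots, pressed home with the red clip back at rest, and released; I handed the job in at about 16 s on the clock, and no verdict was returned.

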